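# Fit the dough paddle to the bench mixer and hold it home

## Robot

A 6-joint arm with a two-finger parallel gripper is mounted at the origin on a cart in front of the work surface, level with it; the furniture and walls round the work are solid. World frame = base frame: x ahead of the robot, y to its left, z up, the work surface at z = 0. Lengths are in m, angles in degrees, forces in N, time in s.
With the tool pointing down it reaches from about 0.325 to 0.925 m from the base axis. Payload 3.1 kg.
Tool frame: the origin (TCP) lies midway between the tips of the shut fingers; the grasp point (between the pads) lies 19 mm behind it (grasp_offset is the distance from the TCP to the grasp point, in m); z points along the fingers, y is the direction in which the jaws open and shut (so a half turn about z gives the same grasp; the last joint's range is limited). The gripper opens to 85 mm and grips with 20 to 120 N. Pads are 22 mm wide; open, the fingers measure 114 mm over their backs; the gripper's body (76 mm by 85 mm) begins 54 mm behind the grasp point. The pads swing forward as they close: fully open they stand 13 mm farther back than shut.
Start: joints at [-75.986, 12.427, 92.441, -0, 75.132, -6.429], TCP at [0.218, -0.586, 0.231] pointing down, gripper open.
Joint ranges: [-157.48, 157.48], [-44.54, 120.13], [17.64, 146.25], [-64.5, 244.5], [7.68, 150.69], [-147.95, 147.95]. Speed limits (degrees/s): [159.86, 159.86, 180, 180, 180, 180].

## Interface

Orientations are given as a 3x3 rotation matrix whose columns are the frame's x, y, z axes.
In Python, from rig import get_obs, capture, get_calibration, job_done, grasp_offset gives the robot as it stands.
- The arm moves only by the shell command python3 -m creep 'ROWS' [FORCE]. ROWS is JSON, one flat list of numbers, 5 for each row, row after row: the opening, from -1 (shut) to 1 (fully open), then the shift along the tool's x, y, z in cm, then the turn about the tool's z in rad. A call has 1 to 10 rows; each row shifts and turns the commanded pose from where the row before left it, along the tool's axes as they then stand; what a row does not reach is not made up. A row lasts 1/12 s, in which the tool goes at most 41.7 mm and 7.16 degrees, less where a joint would pass 70% of its speed; a pose out of reach is approached as far as the arm can. A call is refused whole if a number of a shift passes 4.17 or a number of a turn 0.125, either way. A call with a gripper value outside its range is refused whole. The fingers move at their own pace and stop on an object; FORCE is the grip in N (left out, the last holds). Time passes only in rows, so rows that do not move let the fingers close. It gives the time, the measured TCP pose, the force and the opening at its end, in the units of the state.
- get_obs(): the state, without advancing time (a new reading comes with each control period).
- capture(name): name is "side" or "top"; returns the picture (400x640x3 uint8, red, green, blue); there is no depth.
- get_calibration(name): a dict with "vfov" (degrees; the focal length in pixels is half the picture's height over the tangent of half this angle, whatever the lens; pixels are square), "cx", "cy" (the principal point, pixels), "T" (4x4, takes a point from camera to world coordinates). Camera axes: x right, y down, z forward; pixel columns grow to the right and rows downward; lengths in m; the calibration is good to about 2 mm. A picture is of the moment at which its call begins. get_calibration takes no time and is no camera call.
- job_done(): hands the job in, once; it reports no verdict.
The state is a dict: "time": time; "joint_pos": joint angles; "joint_velocities": joint speeds; "effort": joint torques, N m; "tool_pos": TCP position; "tool_rot": TCP orientation; "force": force on the tool from outside, world axes, zero at the start; "ft_torque": the same for the moment, N m; "finger_gap": finger opening in m.
Only numpy, scipy, OpenCV 4.12 (cv2) and the standard library are available. Lean on these libraries where they do the work, as an engineer would, in place of code of your own. Each camera call takes 0.05 s, during which the arm holds its last target.

## Task

Fit the blue dough paddle to the bench mixer. First open the wire guard: pull up its sprung knob, swing the guard right round to its stop on the far side of the machine and let the plunger drop home so that the guard is locked open. Then lower the paddle upright over the spindle in the bowl, turn it until the splines mesh without forcing it, push it fully home against the sprung seal collar, and finish while still gripping it and keeping it pressed down, so that a colleague can tighten its thumb screw; leave the cutter ring, piping nozzle and spice jar where they stand.

Things in the scene. Friction and masses are not known exactly. Their poses are not given: they have to be found in the camera images.
- knob_center (a point): centre of the black round knob (27 mm diameter, graspable 10 mm below to 12 mm above this point; the parts beneath begin 22 mm below it) on the guard's sprung index plunger. It turns freely on its pin, so the hand need not turn as the guard swings. It stands 50 mm from the guard's pivot axis, on the side away from the wire ring; nothing near it is higher
- plunger (a joint): lift of the index plunger: 0 = down in a hole, 0.015 = fully up. The pin is clear of its hole above 0.008; the spring pulls it down with 5 N when down, 9.5 N when fully up. Let go between the holes it rides on the index plate at 0.008
- guard (a joint): swing of the guard about the vertical pivot post, rad, counter-clockwise seen from above: 0 = closed over the bowl (index hole), 1.75 = open (second index hole, with a stop at about 1.76). The plunger drops in within about 0.02 rad of a hole. Turns easily
- guard_pivot (a point): point on the guard's vertical pivot axis, on top of the white motor tower, 150 mm above the table; axes of the mixer: y points from the spindle to the pivot (128 mm). The guard is a round wire grille, 179 mm across, centred over the bowl when closed, its wires 174 to 187 mm above the table; its grey arm and hub reach 187 mm
- spindle_top (a point): top centre of the upright steel spindle in the bowl, 130 mm above the table; z up, x and y along its four splines. A round pilot, 16 mm in diameter, 70 mm tall from the bowl's floor, tapered to 9 mm in its top 8 mm; at its foot four splines, 5 mm wide, reach 13 mm from the axis and end 40 mm below this point. The motor holds it stiffly (0.35 N m)
- bowl_rim (a point): centre of the bowl's rim, 155 mm above the table, on the spindle's axis; the round steel bowl is open above, 150 mm wide inside at the floor and 162 mm wide at the rim (176 mm over the lip)
- seal_collar (a joint): travel of the black sprung seal collar round the foot of the spindle (29 to 41 mm diameter): 0 = up, its top 16 mm above the bowl's floor; 0.008 = pressed fully down (stop). It takes 6 N to start and 10 N to reach the stop, more than the paddle's weight
- paddle_grip (a point): centre of the flat grip at the top of the blue dough paddle (100 mm tall, standing upright on the table, 180 g), 83 mm above its underside. The grip is 24 mm thick along the paddle's y, 36 mm wide along its x, 34 mm high; below it a round hub of 35 to 38 mm. Fully home, this point is 151 mm above the table; resting unmeshed on the spline ends, 173 mm
- paddle_foot (a point): centre of the paddle's underside, same axes. Round 19 mm bore from below, 67 mm deep, with four slots 8 mm wide along + and - x and y: it meshes with x along any spline (every quarter turn), within about 6 degrees; meshed, it slides on freely to the collar
- paddle: the dough paddle; origin at the centre of its underside. Two wings at the foot sweep out to 66 mm from the axis along + and - x (their ends bent 17 mm sideways), 30 mm high; a thumb screw sticks out 30 mm from the axis along + y, 48 mm above the underside
- spindle: the steel spindle; origin on its axis at the bowl's floor, 60 mm above the table. Fully home, the paddle's underside is 8 mm above this point
- cutter_ring: bystander: plain steel pastry cutter ring, 70 mm diameter, 35 mm tall; origin at its underside
- nozzle: bystander: white piping nozzle, 40 mm diameter, 50 mm tall; origin at its underside
- spice: bystander: spice jar with a red and green cap, 47 mm diameter, 97 mm tall; origin at its underside
Mind the look-alikes: they are no part of the job. Of the things that look like the paddle, the larger one is meant.

How it is judged:
By the outcome, as a careful person would: the job done as asked, in the order asked, and still so for the second after the job is handed in, while the arm keeps its last pose, push and grip.
It also fails if it takes over 54 s, if anything falls off the work surface, if the arm or the gripper's body presses on something with over 40 N, if the wrist force passes 120 N, or if a joint passes its speed limit or range.

## Working session

There is one attempt and no reset: what is moved stays moved. The work goes in short steps, Python scripts to look and compute and a shell command to move; the robot and the scene stay as the last step left them, time stands still between calls to the robot, and variables do not carry over. Pictures are saved under pics/ and viewed, and the job is handed in when it is done.

```bash
ls; mkdir -p pics; python3 - <<'E'
from rig import *
import cv2,json
for n in ("side","top"):
    im=capture(n); cv2.imwrite(f"pics/{n}0.png",im[:,:,::-1]); c=get_calibration(n); print(n,c)
o=get_obs(); print(o,grasp_offset)
E
```

```text
pics
side {'vfov': 48.973258630034465, 'cx': 322.6570387818526, 'cy': 203.03148579018162, 'T': array([[ 0.98785203, -0.07988095,  0.13329444,  0.41489494],
       [-0.15453019, -0.59546128,  0.78838207, -0.9603326 ],
       [ 0.01639496, -0.79940284, -0.60057165,  0.81386074],
       [ 0.        ,  0.        ,  0.        ,  1.        ]])}
top {'vfov': 45.64985327427509, 'cx': 317.8303947963256, 'cy': 205.49164263548985, 'T': array([[-0.02452243, -0.98041997,  0.19538506,  0.24659925],
       [-0.99955937,  0.02077637, -0.02119945, -0.03791133],
       [ 0.01672497, -0.19581883, -0.98049746,  1.59043453],
       [ 0.        ,  0.        ,  0.        ,  1.        ]])}
{'time': 0.1, 'joint_pos': array([-7.59877285e+01,  1.24738759e+01,  9.25211381e+01, -1.44939156e-03,
        7.51329414e+01, -6.42731352e+00]), 'joint_velocities': array([-0.07635917, -0.1076641 , -0.18831298,  0.04867389, -0.10390385,
       -0.05131438]), 'effort': array([-2.92321274e-04, -3.98072648e+01, -3.04969919e+01, -1.55037815e-04,
        4.21492732e-03, -5.22216084e-06]), 'tool_pos': array([ 0.21810594, -0.58490715,  0.23006637]), 'tool_rot': array([[ 9.37038729e-01,  3.49225002e-01, -5.64456426e-04],
       [ 3.49225386e-01, -9.37036264e-01,  2.16086902e-03],
       [ 2.25713347e-04, -2.22194047e-03, -9.99997506e-01]]), 'force': array([-0.09378147, -0.39526374, -0.24428612]), 'ft_torque': array([-0.02264076, -0.04509161,  0.06260495]), 'finger_gap': 0.0851121382131544} 0.0187
```

View pics/side0.png

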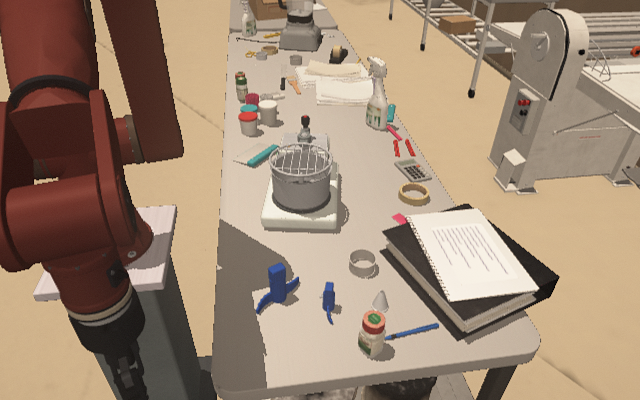

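View pics/top0.png

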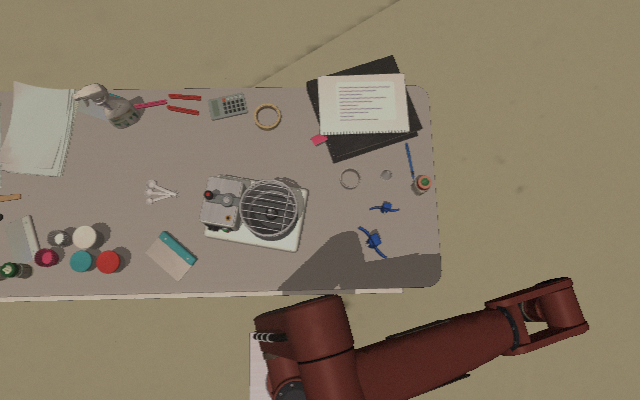

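```bash
python3 - <<'E'
import cv2
s=cv2.imread("pics/side0.png");t=cv2.imread("pics/top0.png")
cv2.imwrite("pics/a.png",cv2.resize(s[105:235,250:355],None,fx=4.5,fy=4.5,interpolation=2))
cv2.imwrite("pics/b.png",cv2.resize(t[165:265,190:320],None,fx=6,fy=6,interpolation=2))
cv2.imwrite("pics/c.png",cv2.resize(s[250:360,245:400],None,fx=5,fy=5,interpolation=2))
cv2.imwrite("pics/d.png",cv2.resize(t[160:270,330:440],None,fx=5.4,fy=5.4,interpolation=2))
E
```

```text
(no output)
```

View pics/a.png

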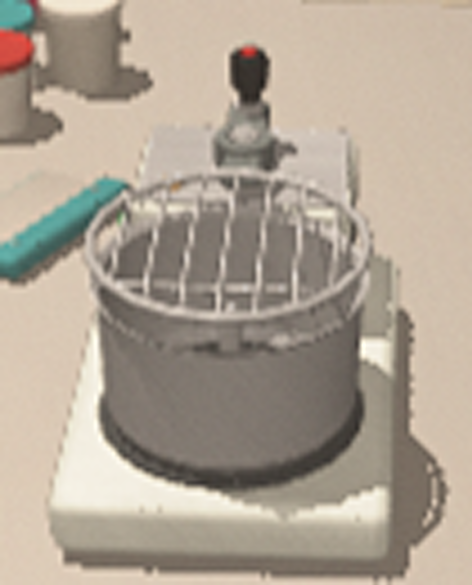

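View pics/b.png

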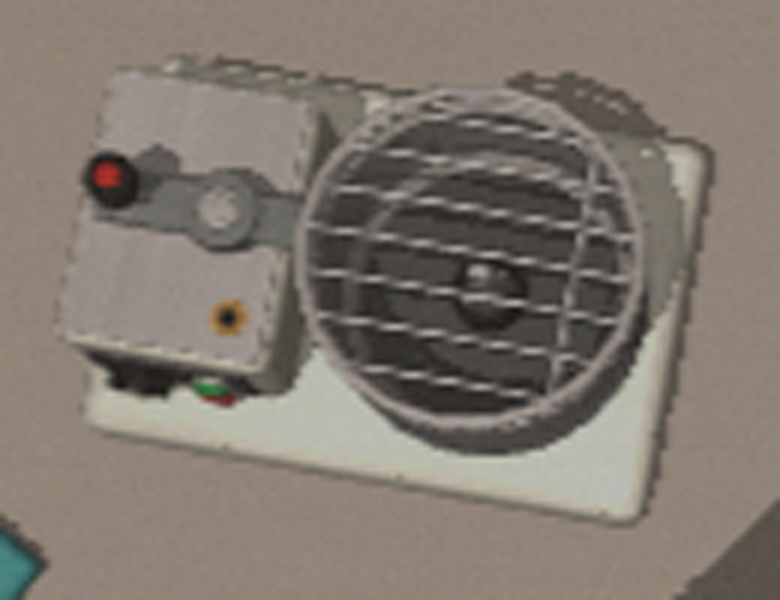

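View pics/c.png

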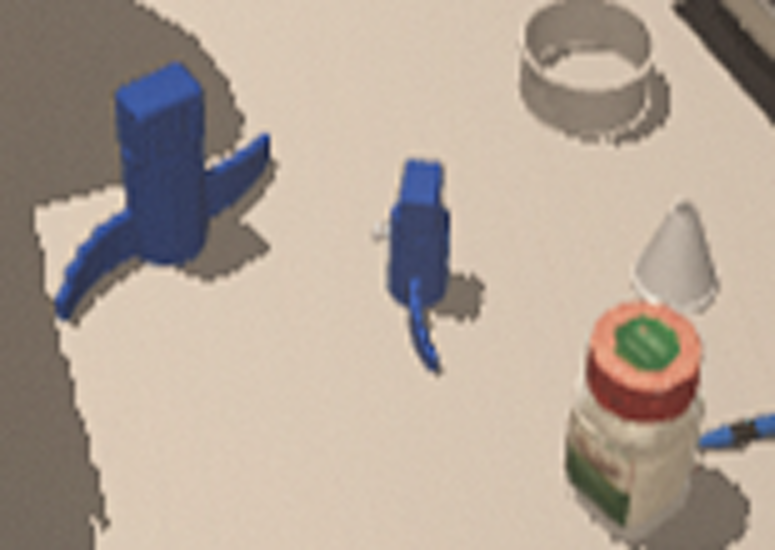

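View pics/d.png

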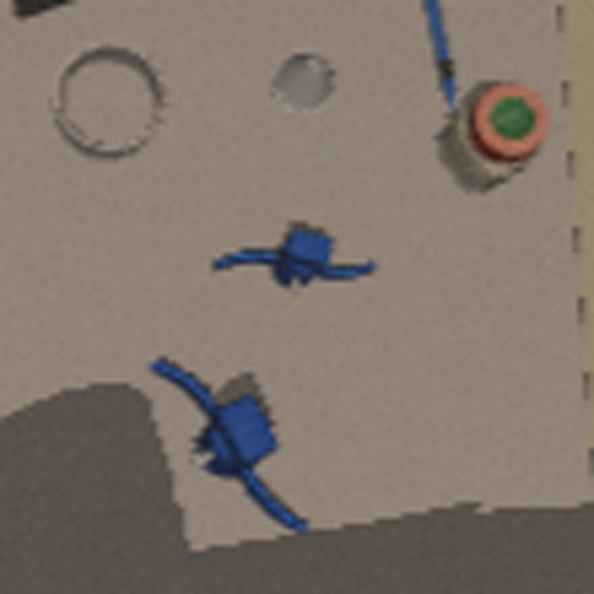

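```bash
cat > h.py <<'E'
import numpy as np,cv2
from rig import get_obs,get_calibration,capture
def cam(n):
    c=get_calibration(n);f=200/np.tan(np.radians(c["vfov"]/2));return f,c["cx"],c["cy"],np.array(c["T"])
def proj(n,P):
    f,cx,cy,T=cam(n);P=np.atleast_2d(P);q=(P-T[:3,3])@T[:3,:3];return np.c_[f*q[:,0]/q[:,2]+cx,f*q[:,1]/q[:,2]+cy]
def ray(n,uv):
    f,cx,cy,T=cam(n);d=T[:3,:3]@np.array([(uv[0]-cx)/f,(uv[1]-cy)/f,1]);return T[:3,3],d/np.linalg.norm(d)
def tri(us,ut):
    A=np.zeros((3,3));b=np.zeros(3);R=[ray("side",us),ray("top",ut)]
    for o,d in R:
        M=np.eye(3)-np.outer(d,d);A+=M;b+=M@o
    p=np.linalg.solve(A,b);return p,[np.linalg.norm((np.eye(3)-np.outer(d,d))@(p-o)) for o,d in R]
def onz(n,uv,z):
    o,d=ray(n,uv);return o+d*(z-o[2])/d[2]
def crop(uv,x0,y0,s): return ((uv[0]+.5)/s-.5+x0,(uv[1]+.5)/s-.5+y0)
E
python3 - <<'E'
from h import *
A=lambda p:crop(p,250,105,4.5);B=lambda p:crop(p,190,165,6);C=lambda p:crop(p,245,250,5);D=lambda p:crop(p,330,160,5.4)
print("knobtop",tri(A((249,50)),B((107,176))))
print("griptop c",tri(C((160,93)),D((243,420))))
ring=B((471,258)); print("ring top",onz("top",ring,.187)," side",onz("side",A((231,243)),.187))
print("hub",onz("top",B((219,207)),.187),onz("side",A((247,135)),.187))
print("nearpadl small",tri(C((424,168)),D((308,243))))
for p in [(117,100),(180,62),(203,84),(130,125)]: print(onz("side",C(p),.1))
for p in [(238,405),(262,395),(276,436),(243,470)]: print(onz("top",D(p),.1))
print("wing ends",onz("side",C((65,318)),.0),onz("side",C((267,140)),.02), onz("top",D((157,366)),.02),onz("top",D((303,526)),.02))
E
```

```text
knobtop (array([0.56036174, 0.2556059 , 0.22478454]), [np.float64(0.00014332643280014643), np.float64(0.0001433264328002475)])
griptop c (array([ 0.43499016, -0.24772143,  0.09705626]), [np.float64(0.0023837934408282363), np.float64(0.0023837934408282263)])
ring top [0.52302447 0.08133429 0.187     ]  side [0.5263301 0.0708575 0.187    ]
hub [0.55178163 0.20742468 0.187     ] [0.55283343 0.20680542 0.187     ]
nearpadl small (array([ 0.54619896, -0.29430411,  0.07994598]), [np.float64(0.0003555631845037637), np.float64(0.0003555631845036939)])
[ 0.41315018 -0.25282908  0.1       ]
[ 0.4430251  -0.23265569  0.1       ]
[ 0.45221917 -0.24815535  0.1       ]
[ 0.41798329 -0.2690193   0.1       ]
[ 0.44591641 -0.24461903  0.1       ]
[ 0.45151047 -0.25901291  0.1       ]
[ 0.42716221 -0.26602604  0.1       ]
[ 0.40767511 -0.24572392  0.1       ]
wing ends [ 3.81374836e-01 -2.89954991e-01 -1.11022302e-16] [ 0.48409301 -0.21093734  0.02      ] [ 0.48204838 -0.20660804  0.02      ] [ 0.38113751 -0.29204316  0.02      ]
```

```bash
cat > ov.py <<'E'
from h import *
def circ(c,r,z,n=60):
    a=np.linspace(0,2*np.pi,n);return np.c_[c[0]+r*np.cos(a),c[1]+r*np.sin(a),0*a+z]
def draw(name,img,box,s,polys,out,cross=[]):
    x0,y0,x1,y1=box
    I=cv2.resize(img[y0:y1,x0:x1],None,fx=s,fy=s,interpolation=2)
    cols=[(0,0,255),(0,255,0),(255,0,255),(255,255,0),(0,255,255),(255,128,0)]
    for i,P in enumerate(polys):
        q=proj(name,P);q=(q+.5-[x0,y0])*s
        cv2.polylines(I,[np.round(q*16).astype(int)],False,cols[i%6],1,cv2.LINE_AA,4)
    cv2.imwrite(out,I)
E
python3 - <<'E'
from ov import *
import sys
piv=np.array([.5522,.2072]);yaw=np.radians(-9.8) # mixer y axis=(sin9.8,cos9.8)
ya=np.array([np.sin(-yaw),np.cos(yaw)]);
sp=piv-.128*ya;kn=piv+.05*ya;print(sp,kn)
L=[circ(sp,.0895,.187),circ(sp,.088,.155),circ(kn,.0135,.222),circ(piv,.02,.187),circ(sp,.008,.13),np.r_[[np.r_[kn,.2]],[np.r_[sp,.2]]]]
draw("top",cv2.imread("pics/top0.png"),(190,165,320,265),6,L,"pics/o1.png")
draw("side",cv2.imread("pics/side0.png"),(250,105,355,235),4.5,L,"pics/o2.png")
E
```

```text
[0.53041318 0.08106779] [0.56071047 0.25647039]
```

View pics/o1.png

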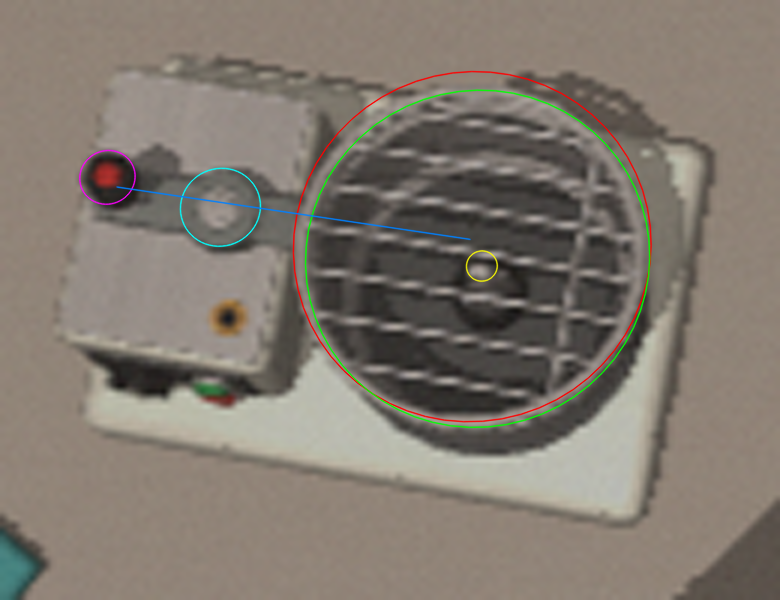

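View pics/o2.png

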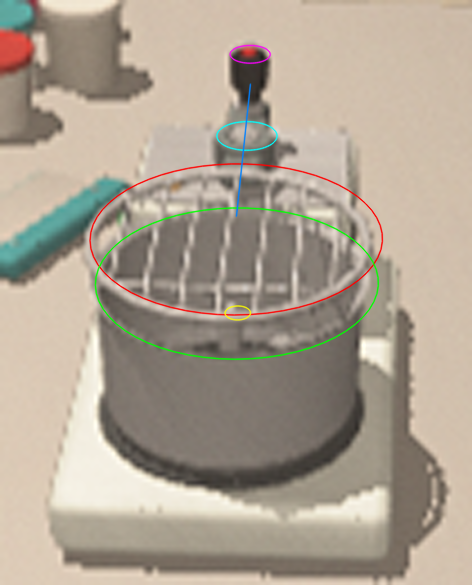

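```bash
python3 - <<'E'
from h import *
A=lambda p:crop(p,250,105,4.5);B=lambda p:crop(p,190,165,6)
print("collar",onz("top",B((491,296)),.07),onz("top",B((491,296)),.076))
print("spt",onz("top",B((485,270)),.13))
# vertical-line angle: which ring centres
for z in (.174,.18,.187): print(z,onz("top",B((471,259)),z),onz("side",A((231,243)),z), tri(A((231,243)),B((471,259))))
for nm,p in [("bl",(90,428)),("br",(632,522)),("tr",(706,152))]: print(nm,onz("top",B(p),.03))
for p in [(52,530),(385,545)]: print(onz("side",A(p),.03))
# distortion check: table edges
t=cv2.imread("pics/top0.png");g=cv2.cvtColor(t,6)
for u in range(20,420,25):
    col=g[60:110,u].astype(int); col2=g[270:310,u].astype(int)
    print(u,60+np.argmax(np.abs(np.diff(col))),end=' ')
E
```

```text
collar [0.52488923 0.08055969 0.07      ] [0.52379103 0.08009217 0.076     ]
spt [0.52773056 0.07892813 0.13      ]
0.174 [0.52507011 0.08244095 0.174     ] [0.52864107 0.09224259 0.174     ] (array([0.52576079, 0.08199372, 0.17986647]), [np.float64(0.0018095153629693731), np.float64(0.0018095153629696964)])
0.18 [0.52389052 0.08193114 0.18      ] [0.52757447 0.08237255 0.18      ] (array([0.52576079, 0.08199372, 0.17986647]), [np.float64(0.0018095153629693731), np.float64(0.0018095153629696964)])
0.187 [0.52251432 0.08133636 0.187     ] [0.5263301 0.0708575 0.187    ] (array([0.52576079, 0.08199372, 0.17986647]), [np.float64(0.0018095153629693731), np.float64(0.0018095153629696964)])
bl [0.46329844 0.30381064 0.03      ]
br [0.40489394 0.00734868 0.03      ]
tr [ 0.61180988 -0.03731112  0.03      ]
[0.40438828 0.00246679 0.03      ]
[ 0.60713908 -0.03984232  0.03      ]
20 82 45 87 70 105 95 83 120 88 145 107 170 93 195 99 220 96 245 103 270 105 295 61 320 76 345 75 370 61 395 61
```

Candidates for the paddle: the large blue one (side 277,285 / top 372,240) or the small blue one (side 328,300 / top 385,208). The close crop shows the first is clearly larger, with its top at 97 mm against 80 mm, so I take that one. The only black round knob with a red cap is at side (305,116), top (208,194), and its top triangulates to z = 0.225. The orange-black button at top (228,218) lies flat on the tower. The first move goes to above the knob.

```bash
python3 -m creep '[1,1.5,-1.6,-0.5,0, 1,2.75,-3,-0.5,0, 1,2.75,-3,-0.5,0, 1,2.75,-3,-0.5,0, 1,2.75,-3,-0.5,0, 1,2.75,-3,-0.5,0, 1,2.75,-3,-0.5,0, 1,2.75,-3,-0.5,0, 1,2.75,-3,0,0, 1,2.75,-3,0,0]' 60; python3 -m creep '[1,2.75,-3,0,0, 1,2.75,-3,0,0, 1,2.75,-3,0,0, 1,2.75,-3,0,0, 1,2.75,-3,0,0, 1,2.75,-3,0,0, 1,2.75,-3,0,0, 1,2.75,-3,0,0, 1,2.75,-3,0,0, 1,2.75,-3,0,0]'; python3 - <<'E'
from h import *
o=get_obs();R=o["tool_rot"];p=o["tool_pos"];t=np.array([.561,.2556,.194]);print(o["time"],p,R.round(3).tolist(),"delta cm",(R.T@(t-p)*100).round(2))
E
```

```text
time: 0.93
tool_pos: [0.3646, -0.2241, 0.2715]
tool_rot: [[0.937, 0.349, 0.001], [0.349, -0.937, -0.0], [0.001, 0.001, -1.0]]
force: [0.7, 0.4, 0.1]
finger_gap: 0.0857
time: 1.77
tool_pos: [0.5172, 0.1533, 0.2708]
tool_rot: [[0.937, 0.35, -0.001], [0.35, -0.937, -0.0], [-0.001, 0.0, -1.0]]
force: [0.7, -0.6, 0.7]
finger_gap: 0.0854
1.7667 [0.51722048 0.1533316  0.27077111] [[0.937, 0.35, -0.001], [0.35, -0.937, -0.0], [-0.001, 0.0, -1.0]] delta cm [ 7.68 -8.05  7.67]
```

```bash
python3 -m creep '[1,2.56,-2.68,0,0, 1,2.56,-2.68,0,0, 1,2.0,-2.1,0.5,0, 1,0.4,-0.5,0.5,0, 1,0,0,1,0, 1,0,0,0,0, 1,0,0,0,0]'; python3 - <<'E'
from ov import *
o=get_obs();R=o["tool_rot"];p=o["tool_pos"];t=np.array([.561,.2556,.194]);print(o["time"],p,"delta cm",(R.T@(t-p)*100).round(2))
for n,b in (("side",(250,60,365,160)),("top",(150,140,270,240))):
    im=capture(n)[:,:,::-1].copy(); cv2.imwrite(f"pics/{n}1.png",im)
    print(proj(n,np.array([[.561,.2556,.2248],p])))
    draw(n,im,b,5,[circ(t,.0135,.222),np.r_[[p],[p+[0,0,-.03]]]],f"pics/{n}1c.png")
E
```

```text
time: 2.35
tool_pos: [0.5585, 0.2505, 0.2494]
tool_rot: [[0.937, 0.348, -0.004], [0.348, -0.937, -0.002], [-0.004, 0.0, -1.0]]
force: [0.2, 0.2, -0.3]
finger_gap: 0.0853
2.35 [0.55853901 0.25046511 0.24940695] delta cm [ 0.43 -0.4   5.54]
[[305.10792295 115.71906233]
 [304.43899727 108.95330496]]
[[207.42127658 193.65435676]
 [207.39088006 192.57099276]]
```

View pics/side1c.png

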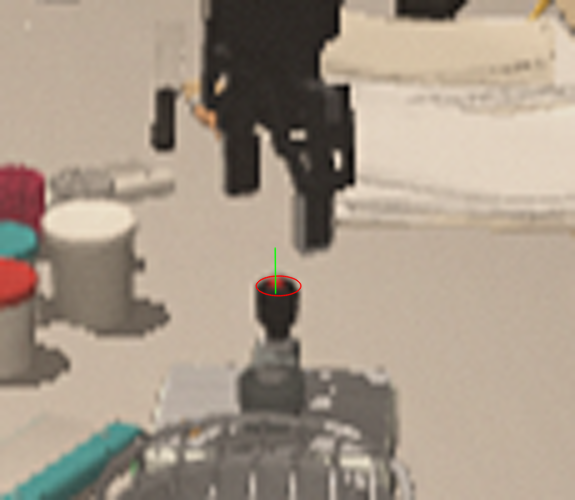

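View pics/top1c.png

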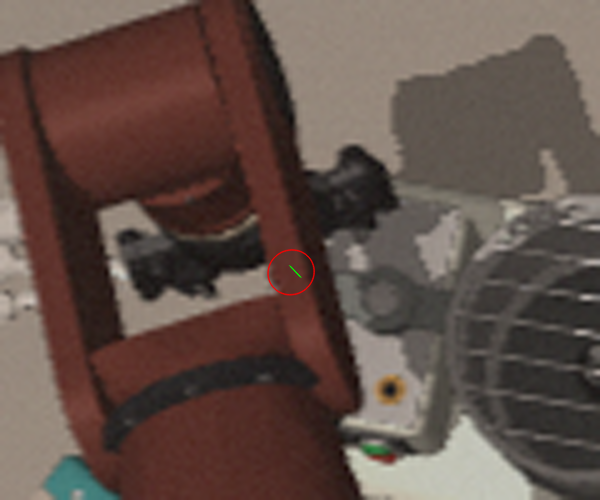

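```bash
python3 -m creep '[1,0.4,-0.4,1,0, 1,0,0,1.5,0, 1,0,0,1.5,0, 1,0,0,1.0,0, 1,0,0,0.4,0, 1,0,0,0,0, 1,0,0,0,0, 1,0,0,0,0]'; python3 - <<'E'
from ov import *
o=get_obs();R=o["tool_rot"];p=o["tool_pos"];t=np.array([.561,.2556,.194]);print(o["time"],p,"delta cm",(R.T@(t-p)*100).round(2))
im=capture("side")[:,:,::-1].copy()
draw("side",im,(250,60,365,160),5,[circ(t,.0135,.222),np.r_[[p],[p+[0,0,-.03]]]],f"pics/side2c.png")
E
```

```text
time: 3.12
tool_pos: [0.563, 0.2574, 0.1984]
tool_rot: [[0.937, 0.349, 0.002], [0.349, -0.937, 0.001], [0.002, 0.0, -1.0]]
force: [0.5, -0.6, 0.1]
finger_gap: 0.0854
3.1167 [0.56304728 0.25737107 0.19841547] delta cm [-0.25  0.09  0.44]
```

View pics/side2c.png

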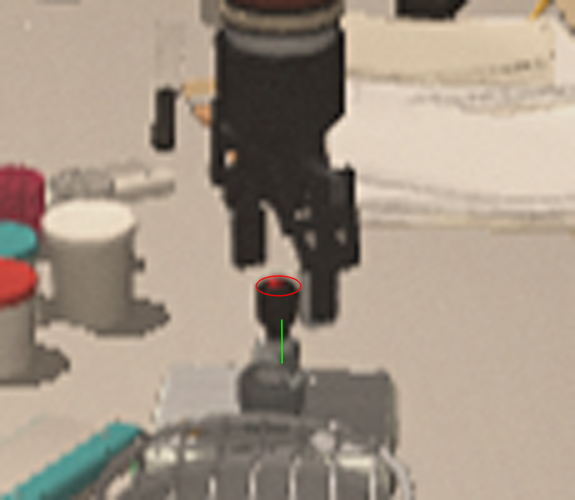

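```bash
python3 -m creep '[1,-0.2,0.1,0.3,0, 0.3,0,0,0,0, -1,0,0,0,0, -1,0,0,0,0, -1,0,0,0,0, -1,0,0,0,0, -1,0,0,0,0, -1,0,0,0,0, -1,0,0,0,0, -1,0,0,0,0]' 60;  python3 - <<'E'
from ov import *
o=get_obs();p=o["tool_pos"];print(p,o["force"],o["ft_torque"])
im=capture("side")[:,:,::-1].copy()
draw("side",im,(250,60,365,160),5,[],f"pics/side3c.png")
E
```

```text
time: 4.0
tool_pos: [0.561, 0.2566, 0.1949]
tool_rot: [[0.937, 0.349, 0.001], [0.349, -0.937, 0.002], [0.001, -0.001, -1.0]]
force: [-0.4, 5.0, 2.4]
finger_gap: 0.0237
[0.56095958 0.25656547 0.1948619 ] [-0.44840772  5.01300549  2.44934432] [0.71681861 0.08565558 0.01331443]
```

View pics/side3c.png

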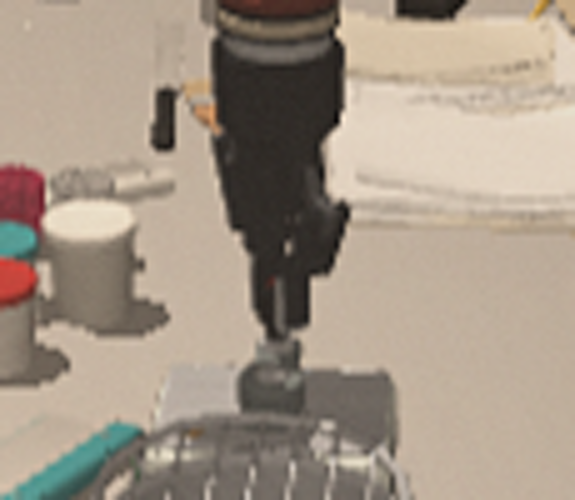

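```bash
python3 -m creep '[-1,0,0,-0.3,0, -1,0,0,-0.4,0, -1,0,0,-0.4,0, -1,0,0,-0.1,0, -1,0,0,0,0, -1,0,0,0,0, -1,0,0,0,0, -1,0,0,0,0]' 80;  python3 - <<'E'
from ov import *
o=get_obs();p=o["tool_pos"];print(p,o["force"],o["ft_torque"])
im=capture("side")[:,:,::-1].copy()
draw("side",im,(250,60,365,160),5,[],f"pics/side4c.png")
E
```

```text
time: 4.72
tool_pos: [0.5603, 0.2564, 0.2033]
tool_rot: [[0.937, 0.349, -0.001], [0.349, -0.937, 0.002], [-0.001, -0.002, -1.0]]
force: [3.2, 5.9, -8.5]
finger_gap: 0.0232
[0.56029691 0.25636149 0.20334252] [ 3.20560248  5.93416144 -8.54374193] [ 1.04684729 -0.57591988 -0.02299191]
```

View pics/side4c.png

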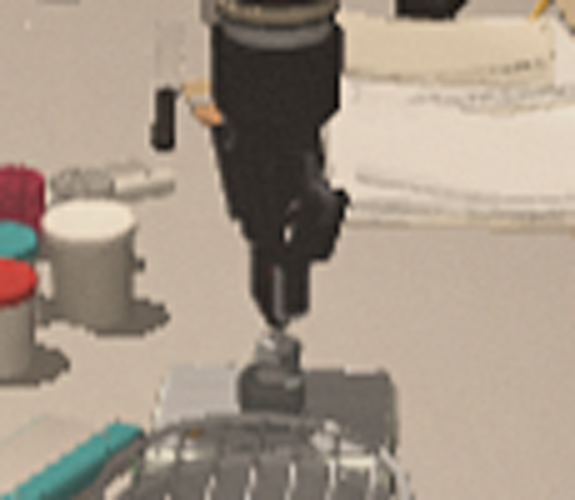

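```bash
python3 -m creep '[-1,0,0,-0.2,0, -1,0,0,-0.1,0, -1,0,0,0,0, -1,0,0,0,0, -1,0,0,0,0]' 80; python3 -c "
from h import *
o=get_obs();print(o['tool_pos'],o['force'])"
```

```text
time: 5.18
tool_pos: [0.56, 0.2564, 0.206]
tool_rot: [[0.937, 0.349, -0.002], [0.349, -0.937, 0.002], [-0.001, -0.002, -1.0]]
force: [2.4, 7.1, -8.6]
finger_gap: 0.0233
[0.56002196 0.25641579 0.20600337] [ 2.35324891  7.10770263 -8.60962154]
```

```bash
python3 - <<'E'
import numpy as np
a0=np.radians(78.2);psi=np.arctan2(.349,.937)
x=np.array([np.cos(psi),np.sin(psi)]);y=np.array([np.sin(psi),-np.cos(psi)])
for k in range(11):
    a=[a0+np.radians(10*i) for i in (k,k+1)]
    d=5*np.array([np.cos(a[1])-np.cos(a[0]),np.sin(a[1])-np.sin(a[0])]);print(k,round(d@x/2,2),round(d@y/2,2))
E
python3 -m creep '[-1,-0.38,-0.23,0,0, -1,-0.38,-0.23,0,0, -1,-0.41,-0.16,0,0, -1,-0.41,-0.16,0,0, -1,0,0,0,0, -1,0,0,0,0]'; python3 -c "
from h import *
o=get_obs();print(o['tool_pos'],o['force'])"
```

```text
0 -0.39 -0.2
1 -0.42 -0.13
2 -0.43 -0.05
3 -0.44 0.02
4 -0.42 0.1
5 -0.4 0.17
6 -0.37 0.24
7 -0.32 0.3
8 -0.26 0.35
9 -0.2 0.39
10 -0.13 0.42
time: 5.68
tool_pos: [0.5406, 0.2567, 0.2059]
tool_rot: [[0.937, 0.349, -0.007], [0.349, -0.937, -0.002], [-0.007, -0.001, -1.0]]
force: [-3.1, 3.5, -9.4]
finger_gap: 0.0229
[0.54060329 0.25669133 0.20588685] [-3.12482464  3.5372628  -9.38522911]
```

```bash
python3 -m creep '[-1,-0.42,0,0,0, -1,-0.43,-0.03,0,0, -1,-0.44,0.02,0,0, -1,-0.44,0.02,0,0, -1,-0.42,0.1,0,0, -1,-0.42,0.1,0,0, -1,-0.4,0.17,0,0, -1,-0.4,0.17,0,0]'; python3 -c "
from h import *
o=get_obs();print(o['tool_pos'],o['force'])"
```

```text
time: 6.35
tool_pos: [0.5126, 0.2401, 0.2083]
tool_rot: [[0.937, 0.349, -0.002], [0.349, -0.937, -0.0], [-0.002, -0.0, -1.0]]
force: [0.5, 3.4, -9.2]
finger_gap: 0.0233
[0.51259637 0.24005554 0.20826997] [ 0.48058976  3.41104059 -9.22437696]
```

```bash
python3 -m creep '[-1,-0.37,0.24,0,0, -1,-0.37,0.24,0,0, -1,-0.32,0.3,0,0, -1,-0.32,0.3,0,0, -1,-0.26,0.35,0,0, -1,-0.26,0.35,0,0, -1,0,0,0,0, -1,0,0,0,0]'; python3 - <<'E'
from ov import *
o=get_obs();p=o["tool_pos"];print(o["time"],p,o["force"])
for n in ("side","top"):
    im=capture(n)[:,:,::-1].copy();b=(240,80,400,200) if n=="side" else (150,130,310,250)
    draw(n,im,b,5,[],f"pics/{n}5c.png")
E
```

```text
time: 7.02
tool_pos: [0.5015, 0.2152, 0.209]
tool_rot: [[0.937, 0.349, -0.002], [0.349, -0.937, -0.004], [-0.003, 0.003, -1.0]]
force: [-2.3, -1.8, -10.3]
finger_gap: 0.0233
7.0167 [0.50150688 0.21521485 0.20899191] [ -2.29457847  -1.77278162 -10.30149288]
```

View pics/side5c.png

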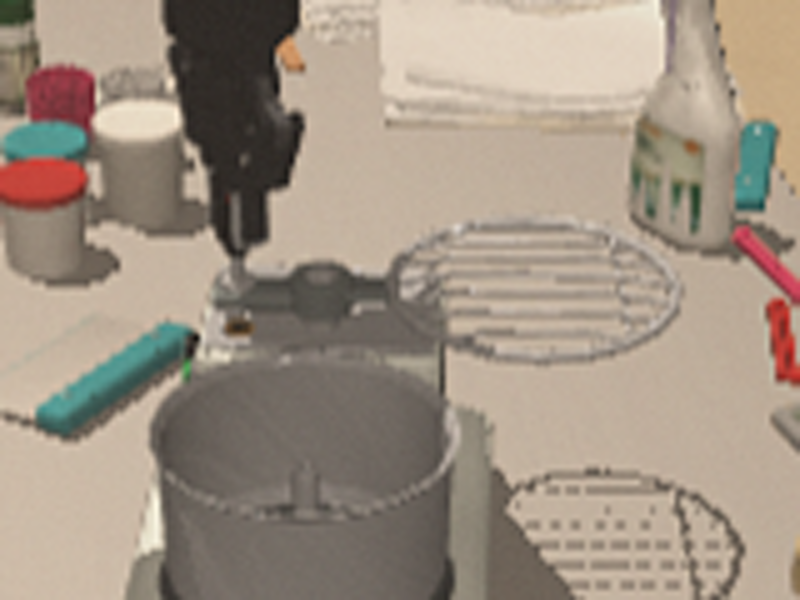

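View pics/top5c.png

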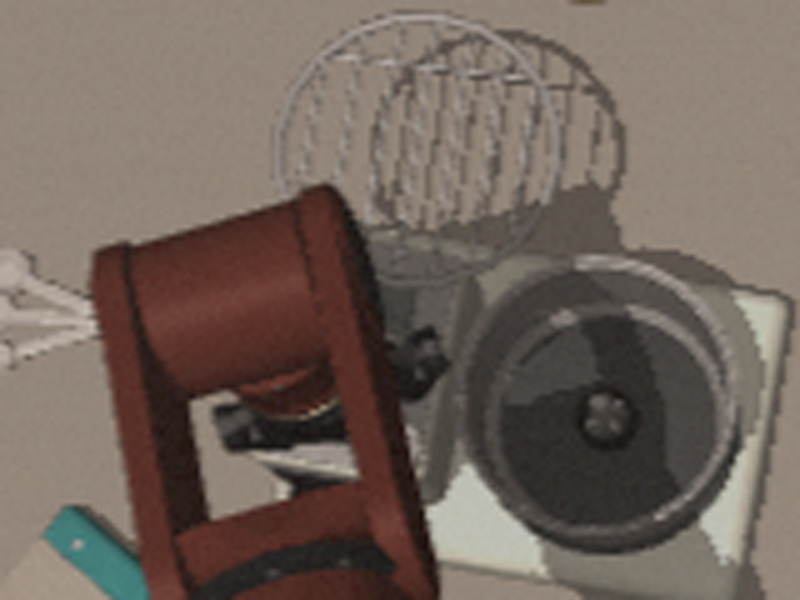

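```bash
for r in 1; do python3 -m creep '[-1,-0.12,0.33,0,0, -1,-0.11,0.28,0,0, -1,0,0,0,0, -1,0,0,0,0, -1,0,0,0,0]'; done; python3 -c "
from h import *
o=get_obs();print(o['tool_pos'],o['force'])"
python3 -m creep '[-1,-0.1,0.2,0,0, -1,0,0,0,0, -1,0,0,0,0]'; python3 -c "
from h import *
o=get_obs();print(o['tool_pos'],o['force'])"
```

```text
time: 7.53
tool_pos: [0.5013, 0.2104, 0.2089]
tool_rot: [[0.937, 0.349, -0.002], [0.349, -0.937, -0.001], [-0.002, -0.0, -1.0]]
force: [-4.9, 0.1, -8.9]
finger_gap: 0.0235
[0.50126983 0.21040393 0.20893473] [-4.94567035  0.13651804 -8.89978644]
time: 7.78
tool_pos: [0.5012, 0.2084, 0.209]
tool_rot: [[0.937, 0.349, -0.001], [0.349, -0.937, 0.0], [-0.001, -0.0, -1.0]]
force: [-4.4, 0.7, -9.6]
finger_gap: 0.0235
[0.50122494 0.20844769 0.20903581] [-4.41988689  0.71804565 -9.61147151]
```

```bash
python3 -m creep '[-1,-0.08,0.2,0,0, -1,0,0,0,0, -1,0,0,0,0]'|sed -n 2,4p; python3 -m creep '[-1,-0.08,0.2,0,0, -1,0,0,0,0, -1,0,0,0,0]'|sed -n 2,4p
```

```text
tool_pos: [0.5012, 0.2078, 0.2092]
tool_rot: [[0.937, 0.349, -0.001], [0.349, -0.937, 0.003], [0.0, -0.004, -1.0]]
force: [-4.5, 5.2, -10.3]
tool_pos: [0.5012, 0.2074, 0.2095]
tool_rot: [[0.937, 0.349, -0.001], [0.349, -0.937, 0.007], [0.002, -0.007, -1.0]]
force: [-5.9, 8.2, -10.6]
```

At the stop: reaction is 8 N in y. Now I lower the knob.

```bash
python3 -m creep '[-1,0.03,-0.07,0.3,0, -1,0,0,0.3,0, -1,0,0,0.3,0, -1,0,0,0.2,0, -1,0,0,0,0, -1,0,0,0,0]'|sed -n 2,4p; python3 -m creep '[-1,0,0,0.3,0, -1,0,0,0.1,0, -1,0,0,0,0, -1,0,0,0,0]'|sed -n 2,4p
```

```text
tool_pos: [0.5013, 0.2076, 0.1991]
tool_rot: [[0.937, 0.349, -0.001], [0.349, -0.937, 0.006], [0.001, -0.006, -1.0]]
force: [-6.2, 6.3, -7.8]
tool_pos: [0.5013, 0.2076, 0.1954]
tool_rot: [[0.937, 0.349, -0.0], [0.349, -0.937, 0.006], [0.002, -0.006, -1.0]]
force: [-6.6, 7.2, -5.1]
```

```bash
python3 -m creep '[-1,0,0,0.15,0, -1,0,0,0.1,0, -1,0,0,0,0, -1,0,0,0,0]'|sed -n 2,4p;  python3 -m creep '[-1,0.1,-0.3,0,0, -1,0.1,-0.3,0,0, -1,0.1,-0.25,0,0, -1,0,0,0,0, -1,0,0,0,0]'|sed -n 2,4p
```

```text
tool_pos: [0.5017, 0.2077, 0.195]
tool_rot: [[0.937, 0.349, 0.0], [0.349, -0.937, 0.006], [0.002, -0.005, -1.0]]
force: [-10.4, 5.5, 0.9]
tool_pos: [0.5019, 0.2111, 0.1949]
tool_rot: [[0.937, 0.35, 0.0], [0.35, -0.937, -0.007], [-0.002, 0.007, -1.0]]
force: [-9.0, -7.5, 4.0]
```

```bash
python3 -m creep '[-1,0.1,0.3,0,0, -1,0.3,0.2,0,0, -1,0,0,0,0, 1,0,0,0,0, 1,0,0,0,0, 1,0,0,0,0, 1,0,0,0,0, 1,0,0,0,0]'|sed -n 1,5p;  python3 -m creep '[1,0,0,-1,0, 1,0,0,-2,0, 1,0,0,-2,0, 1,0,0,-2,0, 1,0,0,-1,0, 1,0,0,0,0]'|sed -n 2,5p
```

```text
time: 10.53
tool_pos: [0.509, 0.2107, 0.1936]
tool_rot: [[0.937, 0.349, 0.005], [0.349, -0.937, 0.001], [0.005, 0.001, -1.0]]
force: [0.1, -0.3, -0.6]
finger_gap: 0.0816
tool_pos: [0.5093, 0.2111, 0.276]
tool_rot: [[0.937, 0.349, 0.007], [0.349, -0.937, 0.002], [0.008, 0.001, -1.0]]
force: [-0.5, -0.0, -0.8]
finger_gap: 0.0853
```

```bash
python3 - <<'E'
from ov import *
def pad(x,y,th):
    c,s=np.cos(th),np.sin(th);R=np.array([[c,-s],[s,c]])
    def m(P): P=np.array(P,float);P[:,:2]=P[:,:2]@R.T+[x,y];return P
    r=[[.018,.012],[-.018,.012],[-.018,-.012],[.018,-.012],[.018,.012]]
    return [m([q+[.1] for q in r]),m([q+[.066] for q in r]),m(circ((0,0),.019,.03)),m([[-.066,0,.015],[.066,0,.015]]),m([[0,.0,.048],[0,.03,.048]]),m([[0,0,0],[0,0,.1]])]
s=cv2.imread("pics/side0.png");t=cv2.imread("pics/top0.png")
L=pad(.434,-.2495,np.radians(33))
draw("side",s,(250,255,310,320),9,L,"pics/p1.png");draw("top",t,(350,215,395,265),11,L,"pics/p2.png")
E
```

```text
(no output)
```

View pics/p1.png

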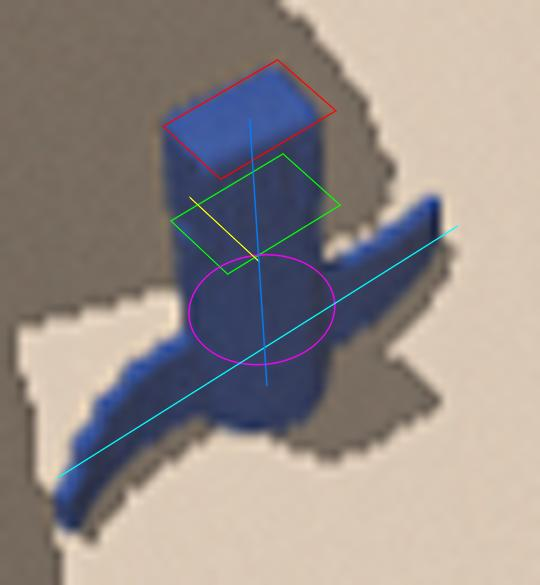

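View pics/p2.png

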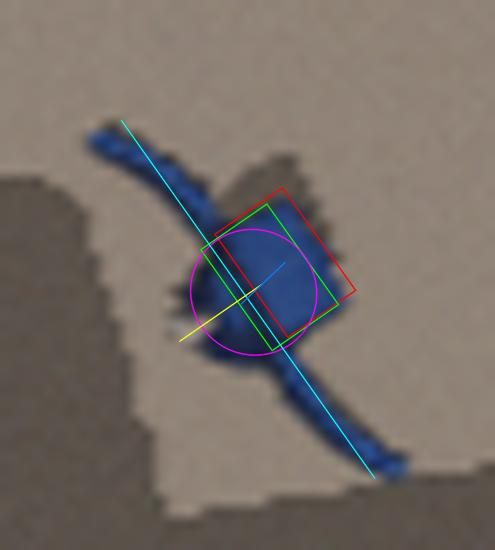

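```bash
python3 - <<'E'
from ov import *
exec(open('/dev/stdin').read()) if 0 else None
def pad(x,y,th):
    c,s=np.cos(th),np.sin(th);R=np.array([[c,-s],[s,c]])
    def m(P): P=np.array(P,float);P[:,:2]=P[:,:2]@R.T+[x,y];return P
    r=[[.018,.012],[-.018,.012],[-.018,-.012],[.018,-.012],[.018,.012]]
    return [m([q+[.1] for q in r]),m([q+[.066] for q in r]),m(circ((0,0),.019,.03)),m([[-.066,-.017,.03],[-.04,0,.03],[.04,0,.03],[.066,.017,.03]]),m([[0,.0,.048],[0,.03,.048]]),m(circ((0,0),.019,.0))]
s=cv2.imread("pics/side0.png");t=cv2.imread("pics/top0.png")
L=pad(.432,-.2495,np.radians(25))
draw("side",s,(250,255,310,320),9,L,"pics/p1.png");draw("top",t,(350,215,395,265),11,L,"pics/p2.png")
a=cv2.imread("pics/p1.png")[:550];b=cv2.imread("pics/p2.png")[:550];b=cv2.resize(b,None,fx=.5,fy=.5);a=a
c=np.zeros((550,790,3),np.uint8);c[:a.shape[0],:540]=a;c[:275,542:542+247]=b[:275];cv2.imwrite("pics/p3.png",c)
E
```

```text
Traceback (most recent call last):
ValueError: could not broadcast input array from shape (275,248,3) into shape (275,247,3)
```

View pics/p1.png

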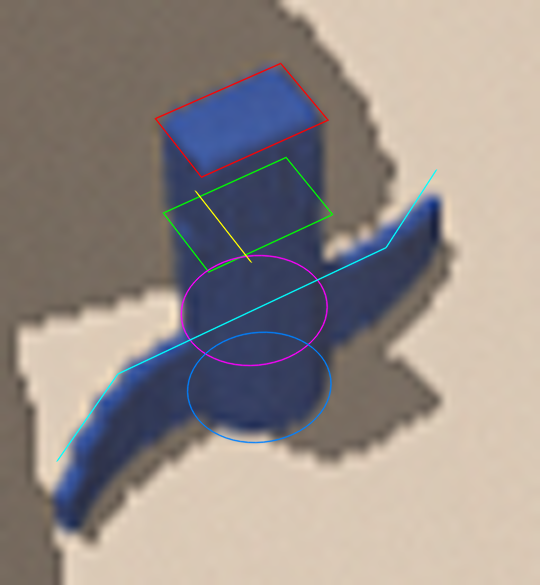

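View pics/p2.png

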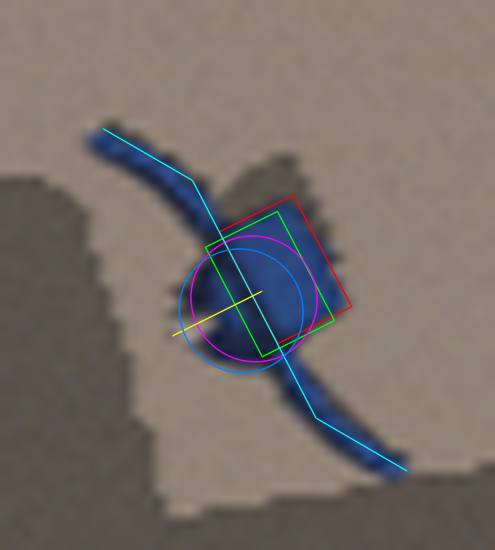

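```bash
python3 -m creep '[1,-1.0,1.8,0,0, 1,-1.7,3,0,0, 1,-1.7,3,0,0, 1,-1.7,3,0,0, 1,-1.7,3,0,0, 1,-1.7,3,0,0, 1,-1.7,3,0,0, 1,-1.7,3,0.3,0, 1,-1.7,3,1,0, 1,-1.7,3,1,0]'|sed -n 1,2p;  python3 -m creep '[1,-1.7,3,1,0, 1,-1.7,3,1,0, 1,-1.7,3,1,0, 1,-0.8,1.4,1,0, 1,0,0,1,-0.08, 1,0,0,0,0, 1,0,0,0,0]' >/dev/null; python3 - <<'E'
from ov import *
o=get_obs();R=o["tool_rot"];p=o["tool_pos"];t=np.array([.433,-.249,.066]);print(o["time"],p,R.round(3)[:,0],"delta cm",(R.T@(t-p)*100).round(2),o["force"])
for n in ("side","top"):
    im=capture(n)[:,:,::-1].copy();cv2.imwrite(f"pics/{n}6.png",im)
y=np.radians(-11.8);ya=np.array([-np.sin(y),np.cos(y)])
sp=np.array([.5255,.081]);pv=sp+.128*ya
L=[circ(sp,.081,.155),circ(sp,.088,.155),circ(sp,.008,.13,),circ(sp,.0205,.076),circ(pv,.02,.187),np.r_[[np.r_[sp,.09]],[np.r_[sp,.13]]]]
draw("side",cv2.imread("pics/side6.png"),(250,105,370,235),4.5,L,"pics/m1.png");draw("top",cv2.imread("pics/top6.png"),(190,150,320,250),6,L,"pics/m2.png")
draw("side",cv2.imread("pics/side6.png"),(235,200,335,320),5,[np.r_[[np.r_[p]],[np.r_[t[:2],.1]]]],"pics/m3.png")
E
```

```text
time: 11.87
tool_pos: [0.4542, -0.1178, 0.2481]
12.45 [ 0.43480803 -0.23371398  0.1971344 ] [ 0.907  0.421 -0.002] delta cm [-0.79  1.35 13.11] [-0.46388071  0.08929885  0.86184626]
```

View pics/m1.png

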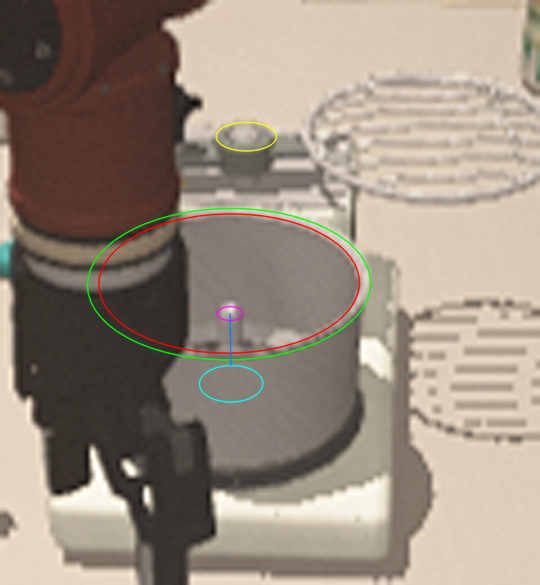

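View pics/m2.png

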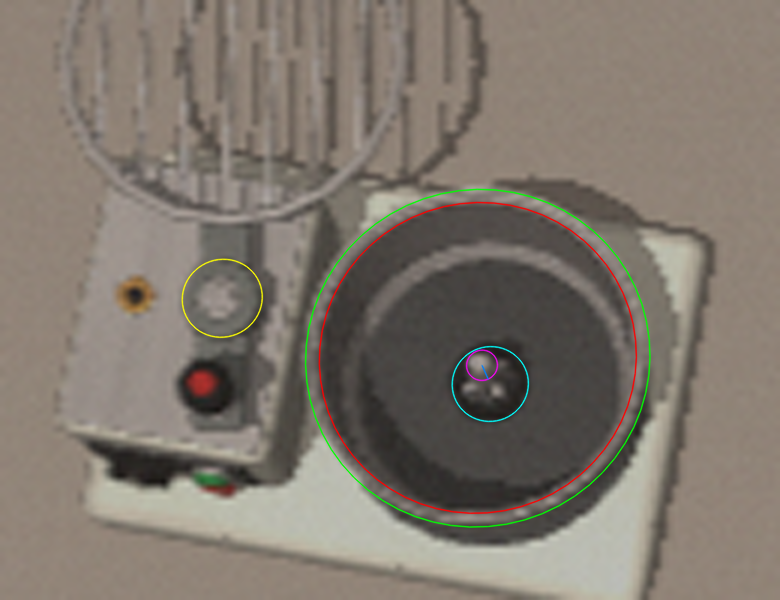

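View pics/m3.png

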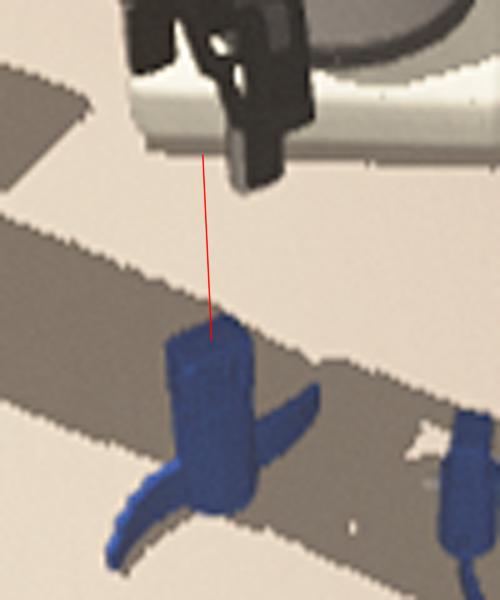

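```bash
python3 -m creep '[1,-0.7,1.3,0.5,0, 1,0,0,2,0, 1,0,0,2,0, 1,0,0,2,0, 1,0,0,0,0, 1,0,0,0,0]'>/dev/null; python3 - <<'E'
from ov import *
o=get_obs();R=o["tool_rot"];p=o["tool_pos"];t=np.array([.433,-.249,.066]);print(o["time"],p,R.round(3)[:,0],"delta cm",(R.T@(t-p)*100).round(2),o["force"])
for n,b in (("side",(230,200,330,320)),("top",(330,190,430,290))):
    im=capture(n)[:,:,::-1].copy()
    draw(n,im,b,5,[np.r_[[np.r_[p]],[np.r_[t[:2],.1]]]],f"pics/{n}7.png")
E
```

```text
13.05 [ 0.43456008 -0.2486226   0.13314875] [ 0.906  0.423 -0.001] delta cm [-0.15 -0.02  6.72] [ 0.31172784 -0.42522451 -0.02698222]
```

View pics/side7.png

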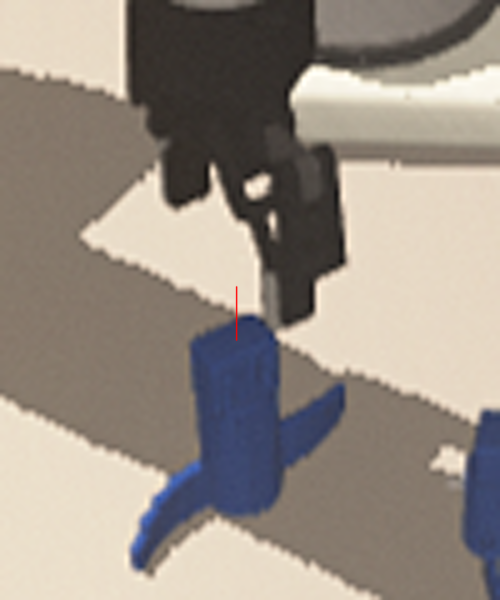

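```bash
python3 -m creep '[1,-0.1,0,1.5,0, 1,0,0,2,0, 1,0,0,1.8,0, 1,0,0,1.2,0, 1,0,0,0.2,0, 1,0,0,0,0, 1,0,0,0,0]' 70; python3 -m creep '[-1,0,0,0,0, -1,0,0,0,0, -1,0,0,0,0, -1,0,0,0,0, -1,0,0,0,0, -1,0,0,0,0, -1,0,0,0,0, -1,0,0,0,0]' 70; python3 - <<'E'
from ov import *
o=get_obs();R=o["tool_rot"];p=o["tool_pos"];print(o["ft_torque"])
for n,b in (("side",(230,200,330,320)),):
    im=capture(n)[:,:,::-1].copy()
    draw(n,im,b,5,[],f"pics/{n}8.png")
E
```

```text
time: 13.73
tool_pos: [0.4351, -0.2502, 0.068]
tool_rot: [[0.906, 0.423, 0.002], [0.423, -0.906, -0.001], [0.001, 0.002, -1.0]]
force: [0.1, 0.4, -0.2]
finger_gap: 0.0854
time: 14.4
tool_pos: [0.4345, -0.2496, 0.0673]
tool_rot: [[0.906, 0.423, 0.0], [0.423, -0.906, -0.0], [0.0, 0.0, -1.0]]
force: [0.1, 1.4, 3.7]
finger_gap: 0.0232
[ 0.19942954  0.08484239 -0.04727985]
```

View pics/side8.png

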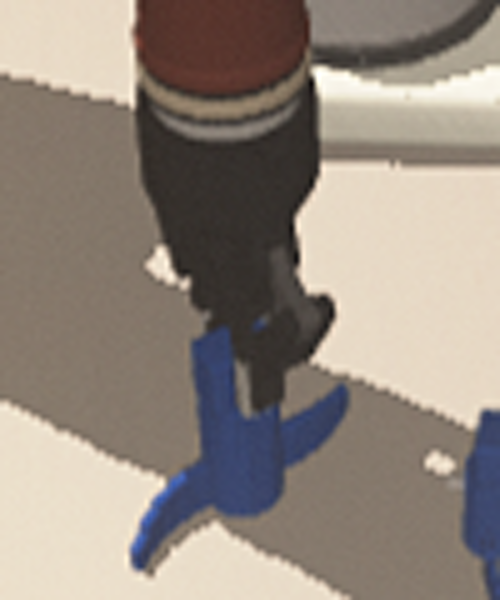

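```bash
python3 -m creep '[-1,0,0,-0.8,0, -1,0,0,-2,0, -1,0,0,-3,0, -1,0,0,-3,0, -1,0,0,-3,0, -1,0,0,-3,0, -1,0,0,-3,0, -1,0,0,-1,0, -1,0,0,0,0]' 70; python3 -m creep '[-1,0.9,-1,0,0, -1,1.5,-1.7,0,0, -1,1.5,-1.7,0,0, -1,1.5,-1.7,0,0, -1,1.5,-1.7,0,0, -1,1.5,-1.7,0,0, -1,1.5,-1.7,0,0, -1,0,0,0,0]'; python3 - <<'E'
from ov import *
o=get_obs();R=o["tool_rot"];p=o["tool_pos"];t=np.array([.526,.082,.25]);print(o["time"],p,R.round(3)[:,0],"delta cm",(R.T@(t-p)*100).round(2),o["force"])
E
```

```text
time: 15.2
tool_pos: [0.4358, -0.2508, 0.2582]
tool_rot: [[0.906, 0.423, 0.006], [0.423, -0.906, -0.004], [0.003, 0.006, -1.0]]
force: [0.4, -1.0, -1.9]
finger_gap: 0.0232
time: 15.87
tool_pos: [0.4754, -0.1022, 0.2512]
tool_rot: [[0.905, 0.426, -0.005], [0.426, -0.905, 0.004], [-0.002, -0.006, -1.0]]
force: [-0.1, -0.7, -1.4]
finger_gap: 0.0232
15.8667 [ 0.47537414 -0.10218399  0.25123889] [ 0.905  0.426 -0.002] delta cm [ 12.43 -14.51   0.18] [-0.14048567 -0.69381179 -1.41183599]
```

```bash
python3 -m creep '[-1,0.9,-1.1,0,0, -1,1.6,-1.9,0,0, -1,1.8,-2.1,0,0, -1,1.8,-2.1,0,0, -1,1.8,-2.1,0,0, -1,1.8,-2.1,0,0, -1,1.6,-1.9,0,0, -1,1.0,-1.2,0,0, -1,0,0,0,0]' >/dev/null; python3 -m creep '[-1,0,0,0,0.107, -1,0,0,0,0.107, -1,0,0,0,0.107, -1,0,0,0,0.107, -1,0,0,0,0.107, -1,0,0,0,0.107, -1,0,0,0,0, -1,0,0,0,0]'; python3 - <<'E'
from ov import *
o=get_obs();R=o["tool_rot"];p=o["tool_pos"];t=np.array([.526,.082,.25]);print(o["time"],p,R.round(3)[:,0],"delta cm",(R.T@(t-p)*100).round(2),o["force"])
for n,b in (("side",(240,80,370,210)),("top",(180,140,310,240))):
    im=capture(n)[:,:,::-1].copy();cv2.imwrite(f"pics/{n}9r.png",im)
    f=[p[0],p[1],p[2]-.066];x=R[:,0]
    draw(n,im,b,4.5 if n=="side" else 6,[np.r_[[f],[p]],np.r_[[f-x*.066],[f+x*.066]],circ(f,.019,f[2])],f"pics/{n}9.png")
E
```

```text
time: 17.28
tool_pos: [0.5256, 0.0763, 0.2529]
tool_rot: [[0.979, -0.202, -0.003], [-0.202, -0.979, -0.001], [-0.003, 0.001, -1.0]]
force: [-1.0, -0.7, -2.2]
finger_gap: 0.0229
17.2833 [0.52560193 0.07631896 0.25294254] [ 0.979 -0.202 -0.003] delta cm [-0.07 -0.56  0.29] [-0.97785909 -0.68708104 -2.16844864]
```

View pics/side9.png

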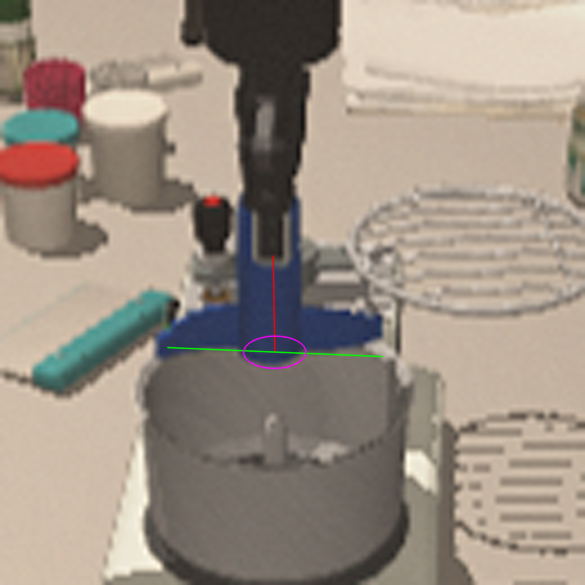

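View pics/top9.png

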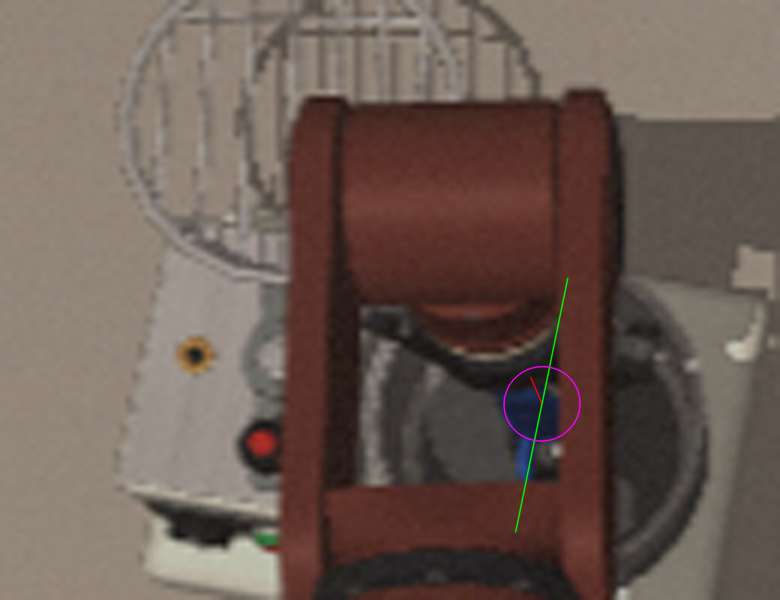

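```bash
python3 -m creep '[-1,0.2,-0.5,0,0, -1,0,0,1,0, -1,0,0,1.5,0, -1,0,0,1.2,0, -1,0,0,0.4,0, -1,0,0,0,0, -1,0,0,0,0, -1,0,0,0,0]'>/dev/null; python3 - <<'E'
from ov import *
o=get_obs();R=o["tool_rot"];p=o["tool_pos"];t=np.array([.526,.082,.25]);print(o["time"],p,R.round(3).tolist(),"delta cm",(R.T@(t-p)*100).round(2),o["force"])
n="side";b=(240,80,370,210)
im=capture(n)[:,:,::-1].copy();cv2.imwrite(f"pics/{n}10r.png",im)
f=[p[0],p[1],p[2]-.067];x=R[:,0]
draw(n,im,b,4.5 ,[np.r_[[f],[p]],np.r_[[f-x*.066],[f+x*.066]],circ(t,.019,f[2])],f"pics/{n}10.png")
E
```

```text
18.05 [0.53010381 0.08183599 0.21443015] [[0.979, -0.204, 0.001], [-0.204, -0.979, 0.0], [0.001, -0.0, -1.0]] delta cm [-0.4   0.07 -3.56] [ 0.57573296  0.88962654 -1.93850478]
```

View pics/side10.png

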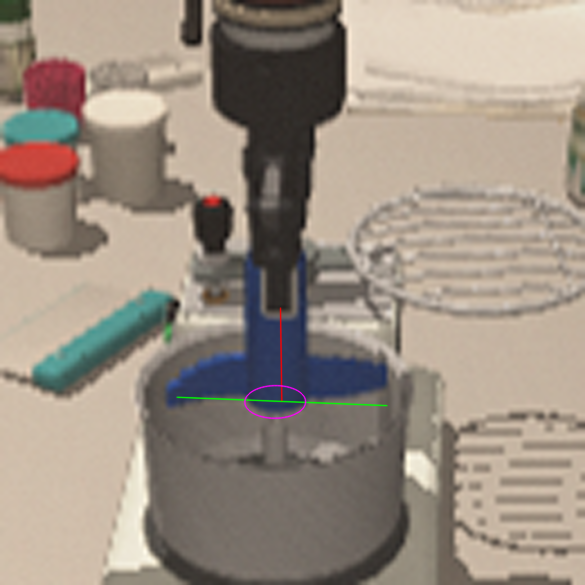

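```bash
python3 -m creep '[-1,-0.1,0,0.5,0, -1,0,0,0.5,0, -1,0,0,0.5,0, -1,0,0,0.5,0, -1,0,0,0,0, -1,0,0,0,0]'|sed -n 2,4p; python3 -m creep '[-1,0,0,0.5,0, -1,0,0,0.5,0, -1,0,0,0,0, -1,0,0,0,0]'|sed -n 2,4p
```

```text
tool_pos: [0.5281, 0.082, 0.193]
tool_rot: [[0.979, -0.204, -0.002], [-0.204, -0.979, 0.0], [-0.002, 0.0, -1.0]]
force: [0.9, 0.1, -1.8]
tool_pos: [0.5282, 0.082, 0.1832]
tool_rot: [[0.979, -0.204, -0.001], [-0.204, -0.979, 0.0], [-0.001, 0.0, -1.0]]
force: [0.8, 0.3, -1.6]
```

```bash
python3 -m creep '[-1,0,0,0.5,0, -1,0,0,0.5,0, -1,0,0,0.5,0, -1,0,0,0.3,0, -1,0,0,0,0, -1,0,0,0,0]'|sed -n 2,5p; python3 -m creep '[-1,0,0,0.3,0, -1,0,0,0.2,0, -1,0,0,0,0, -1,0,0,0,0]'|sed -n 2,5p
```

```text
tool_pos: [0.5283, 0.082, 0.1653]
tool_rot: [[0.979, -0.204, -0.001], [-0.204, -0.979, 0.0], [-0.001, 0.0, -1.0]]
force: [-0.4, -0.9, -2.3]
finger_gap: 0.0229
tool_pos: [0.5285, 0.082, 0.1607]
tool_rot: [[0.979, -0.204, -0.0], [-0.204, -0.979, 0.0], [-0.0, 0.0, -1.0]]
force: [0.9, 0.1, -1.9]
finger_gap: 0.0232
```

```bash
python3 -m creep '[-1,0,0,0.2,0, -1,0,0,0.2,0, -1,0,0,0,0, -1,0,0,0,0]'|sed -n 2,5p; python3 -m creep '[-1,0,0,0.15,0, -1,0,0,0.15,0, -1,0,0,0,0, -1,0,0,0,0]'|sed -n 1,5p
```

```text
tool_pos: [0.5289, 0.082, 0.1573]
tool_rot: [[0.979, -0.204, 0.001], [-0.204, -0.979, 0.0], [0.001, -0.0, -1.0]]
force: [0.3, 0.3, 0.5]
finger_gap: 0.023
time: 20.43
tool_pos: [0.5294, 0.082, 0.1571]
tool_rot: [[0.979, -0.203, 0.001], [-0.203, -0.979, -0.0], [0.001, 0.0, -1.0]]
force: [-4.9, -1.0, 13.5]
finger_gap: 0.0232
```

```bash
python3 -m creep '[-1,0,0,-0.18,0, -1,0,0,0,0, -1,0,0,0,0]'|sed -n 2,5p; python3 - <<'E'
from ov import *
sp=np.array([.526,.082])
im=cv2.imread("pics/top6.png")
def sl(a):
    a=np.radians(a);return [np.r_[[np.r_[sp,.09]],[np.r_[sp+.013*np.array([np.cos(a+k*np.pi/2),np.sin(a+k*np.pi/2)]),.09]]] for k in range(4)]
draw("top",im,(255,195,285,225),18,[],"pics/z1.png")
draw("side",cv2.imread("pics/side6.png"),(285,165,320,200),14,[],"pics/z2.png")
a=cv2.imread("pics/z1.png");b=cv2.resize(cv2.imread("pics/z2.png"),(250,250));c=np.zeros((540,795,3),np.uint8);c[:,:540]=a;c[:250,543:793]=b;cv2.imwrite("pics/z.png",c)
E
```

```text
tool_pos: [0.5292, 0.082, 0.1572]
tool_rot: [[0.979, -0.204, 0.001], [-0.204, -0.979, -0.0], [0.001, -0.0, -1.0]]
force: [-1.8, 0.6, 6.3]
finger_gap: 0.0234
```

View pics/z.png

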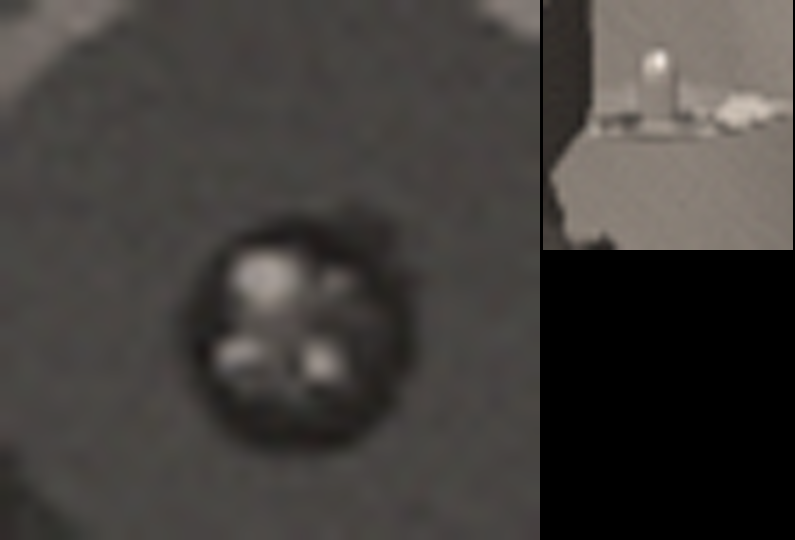

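The splines show as bright ends at top (268.3,214.6), (272.8,215) and (273.7,210.6). That puts them at about 35° modulo 90°, well off the paddle's present -12°. I'll lift 3 mm and turn counter-clockwise.

```bash
python3 -m creep '[-1,0,0,-0.4,0, -1,0,0,0,-0.1, -1,0,0,0,-0.1, -1,0,0,0,-0.1, -1,0,0,0,-0.1, -1,0,0,0,-0.1, -1,0,0,0,-0.1, -1,0,0,0,-0.08, -1,0,0,0,0, -1,0,0,0,0]'|sed -n 1,5p; python3 -c "
from h import *
o=get_obs();print(o['tool_pos'],o['force'],o['ft_torque'])"
```

```text
time: 21.52
tool_pos: [0.5281, 0.0821, 0.1588]
tool_rot: [[0.89, 0.455, -0.001], [0.455, -0.89, 0.0], [-0.001, -0.001, -1.0]]
force: [0.4, 0.2, -2.3]
finger_gap: 0.023
[0.52814006 0.08207673 0.1588192 ] [ 0.36320923  0.23546571 -2.26268807] [ 0.09565967 -0.00148084  0.01614109]
```

```bash
python3 -m creep '[-1,0.04,-0.1,0.1,0, -1,0,0,0.1,0, -1,0,0,0.1,0, -1,0,0,0,0, -1,0,0,0,0]'|sed -n 2,4p;  python3 -m creep '[-1,0,0,0,-0.05, -1,0,0,0,0, -1,0,0,0,0]'|sed -n 2,4p;python3 -m creep '[-1,0,0,0,-0.04, -1,0,0,0,0, -1,0,0,0,0]'|sed -n 2,4p
```

```text
tool_pos: [0.5286, 0.0831, 0.1569]
tool_rot: [[0.89, 0.457, 0.0], [0.457, -0.89, 0.0], [0.0, -0.0, -1.0]]
force: [-0.7, 0.2, 2.0]
tool_pos: [0.5288, 0.083, 0.1568]
tool_rot: [[0.866, 0.5, 0.001], [0.5, -0.866, -0.0], [0.001, 0.0, -1.0]]
force: [-0.2, -0.6, 0.8]
tool_pos: [0.5289, 0.083, 0.1568]
tool_rot: [[0.846, 0.534, 0.001], [0.534, -0.846, -0.0], [0.001, 0.001, -1.0]]
force: [0.5, -0.3, -0.7]
```

```bash
python3 -m creep '[-1,0,0,0.1,0, -1,0,0,0,0, -1,0,0,0,0]'|sed -n 2,4p;  python3 -m creep '[-1,0,0,0,-0.04, -1,0,0,0,0, -1,0,0,0,0]'|sed -n 2,4p;python3 -m creep '[-1,0,0,0,-0.04, -1,0,0,0,0, -1,0,0,0,0]'|sed -n 2,4p
```

```text
tool_pos: [0.5279, 0.0831, 0.1549]
tool_rot: [[0.845, 0.535, -0.001], [0.535, -0.845, 0.0], [-0.001, -0.001, -1.0]]
force: [-0.1, 0.1, -1.6]
tool_pos: [0.5281, 0.0831, 0.1552]
tool_rot: [[0.823, 0.568, -0.001], [0.568, -0.823, -0.0], [-0.001, -0.0, -1.0]]
force: [-0.1, 0.6, -1.7]
tool_pos: [0.5284, 0.0831, 0.1554]
tool_rot: [[0.8, 0.6, -0.0], [0.6, -0.8, -0.0], [-0.0, -0.0, -1.0]]
force: [-0.2, -0.2, -1.4]
```

Meshed: it dropped to 0.155 with the force back to plain weight. Now down to the collar.

```bash
python3 -c "
from h import *
print(get_obs()['ft_torque'])"; python3 -m creep '[-1,0,0,0.3,0.03, -1,0,0,0.3,0, -1,0,0,0.3,0, -1,0,0,0,0, -1,0,0,0,0]'|sed -n 2,4p;  python3 -m creep '[-1,0,0,0.2,0, -1,0,0,0.2,0, -1,0,0,0,0, -1,0,0,0,0]'|sed -n 2,4p; python3 -c "
from h import *
print(get_obs()['ft_torque'])"
```

```text
[0.05745845 0.02970623 0.01890282]
tool_pos: [0.5281, 0.083, 0.1461]
tool_rot: [[0.817, 0.577, -0.001], [0.577, -0.817, -0.0], [-0.001, -0.0, -1.0]]
force: [0.3, 0.4, -2.0]
tool_pos: [0.5288, 0.0832, 0.1433]
tool_rot: [[0.817, 0.577, 0.001], [0.577, -0.817, 0.0], [0.001, 0.0, -1.0]]
force: [-1.2, 0.9, 2.8]
[0.10861815 0.24529549 0.0070404 ]
```

```bash
python3 -m creep '[-1,0,0,0.2,0, -1,0,0,0.2,0, -1,0,0,0.2,0, -1,0,0,0.2,0, -1,0,0,0,0, -1,0,0,0,0]' 100|sed -n 2,5p;  python3 -m creep '[-1,0,0,0.1,0, -1,0,0,0.1,0, -1,0,0,0,0, -1,0,0,0,0]'|sed -n 2,5p;
```

```text
tool_pos: [0.529, 0.0833, 0.1362]
tool_rot: [[0.817, 0.577, 0.001], [0.577, -0.817, 0.0], [0.001, 0.0, -1.0]]
force: [-3.1, 1.2, 7.1]
finger_gap: 0.0228
tool_pos: [0.5291, 0.0833, 0.1353]
tool_rot: [[0.817, 0.577, 0.001], [0.577, -0.817, 0.0], [0.001, 0.0, -1.0]]
force: [-4.2, 0.5, 13.0]
finger_gap: 0.0227
```

```bash
python3 -m creep '[-1,0,0,0.1,0, -1,0,0,0,0, -1,0,0,0,0]'|sed -n 2,5p;  python3 -m creep '[-1,0,0,0.06,0, -1,0,0,0,0, -1,0,0,0,0, -1,0,0,0,0]'|sed -n 1,5p; python3 - <<'E'
from ov import *
print(get_obs()['ft_torque'])
im=capture("side")[:,:,::-1].copy();draw("side",im,(240,80,370,210),4.5,[],"pics/f1.png")
im=capture("top")[:,:,::-1].copy();draw("top",im,(170,130,300,230),6,[],"pics/f2.png");cv2.imwrite("pics/f3.png",im)
E
```

```text
tool_pos: [0.5292, 0.0834, 0.1353]
tool_rot: [[0.817, 0.577, 0.001], [0.577, -0.817, 0.0], [0.001, 0.0, -1.0]]
force: [-7.2, 1.0, 15.7]
finger_gap: 0.0226
time: 25.35
tool_pos: [0.5293, 0.0834, 0.1352]
tool_rot: [[0.817, 0.577, 0.001], [0.577, -0.817, 0.0], [0.001, 0.0, -1.0]]
force: [-7.7, 0.5, 18.6]
finger_gap: 0.0224
[0.07376715 1.65982203 0.01959692]
```

View pics/f1.png

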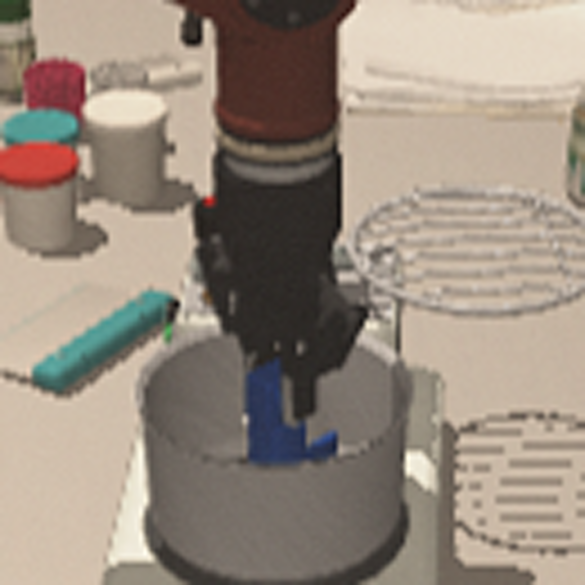

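View pics/f2.png

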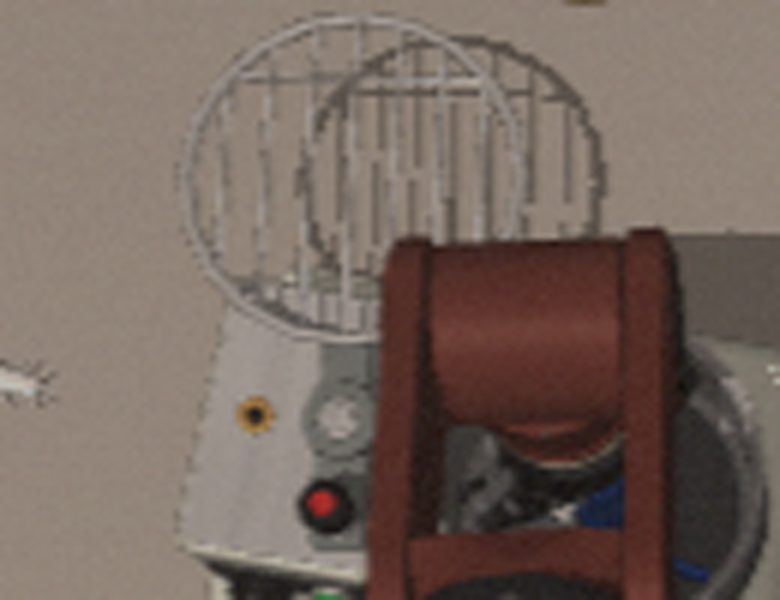

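```bash
python3 - <<'E'
from h import *
p=tri(crop((212,201),240,80,4.5),crop((203,384),190,150,6));print(p)
p=p[0];pv=np.array([.5522,.2072]);print(np.degrees(np.arctan2(*(p[:2]-pv)[::-1])))
o=get_obs();print(o["time"],o["force"],np.abs(o["joint_velocities"]).max())
E
```

```text
(array([0.5008104 , 0.20820262, 0.2236112 ]), [np.float64(4.7735948205193145e-05), np.float64(4.773594820522863e-05)])
178.88228689647073
25.45 [-8.14427516  0.77726714 18.62658531] 0.1487692889380433
```

```bash
python3 -c "
from rig import *
print(job_done()); print(get_obs()['force'])"
```

```text
the job is handed in; nothing more can be done
None
the job is handed in; nothing more can be done
```

The guard is locked open and the larger blue paddle is on the spindle, pushed fully home. I handed the job in at about 25.5 s, still gripping the paddle (100 N grip) and pressing it down.

- **Guard:** I lifted the knob, swung the guard about 100° to its stop and lowered the plunger. It resisted a light push back. The knob's top measured 0.2236 m, against 0.2248 m before opening, so the plunger is down in its hole.
- **Paddle meshing:** The paddle first rested on the spline ends. I had assumed the splines lined up with the mixer, but the picture showed them at about 35°. I raised the paddle slightly and turned it, and it dropped in by itself at about 32° under light force.
- **Paddle seating:** I pushed it through the collar to its stop. The tool stood at 0.1352 m (0.135 m expected) and did not move with more push. The final downward force was about 18.6 N.
- **Less certain:** About 8 N of sideways force remained at the end. When I gripped the knob, the fingers read 23.5 mm against its stated 27 mm, though the grip held. I did not look again at the cutter ring, nozzle and jar at the end, but the arm did not go near them.

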